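# Roll the hexagonal torch button-up and switch it on

### The arm

A 6-joint arm with a two-finger parallel gripper is mounted at the origin on the work surface. World frame = base frame: x ahead of the robot, y to its left, z up, the work surface at z = 0. Lengths are in m, angles in rad, forces in N, time in s.
With the tool pointing down it reaches from about 0.275 to 0.825 m from the base axis. Payload 4.9 kg.
Tool frame: the origin (TCP) lies on the centre line of the jaws, within the pads' length; the fingertips stand 22 mm ahead of it and the grasp point (between the pads) lies 3 mm ahead of it (r.tip_extent is the distance from the TCP to the fingertips, in m); z points along the fingers, y is the line along which they close (so a half turn about z gives the same grasp; the last joint's range is limited). The gripper opens to 85 mm and grips with 20 to 120 N. Pads are 22 mm wide; open, the fingers measure 114 mm over their backs; the gripper's body (76 mm by 85 mm) begins 54 mm behind the grasp point. The pads swing forward as they close: fully open they stand 13 mm farther back than shut.
Start: joints at [-0.134, 0.326, -0.193, 1.052, 0, 1.437], TCP at [0.55, 0, 0.253] pointing down, gripper open.
Joint ranges: [-2.65, 2.65], [-0.97, 1.79], [-1.3, 1.35], [-1.93, 2.1], [-1.47, 1.37], [-3.14, 3.14]. Speed limits (rad/s): [2.57, 2.57, 3.14, 3.14, 3.14, 3.14].

### API

Orientations are given as a 3x3 rotation matrix whose columns are the frame's x, y, z axes.
In Python, from cell import r, eyes, models, current_time, current_q, current_dq, current_joint_efforts, current_eef_pos, current_tcp_rot, current_force, current_ft_torque, current_width, current_grip_force gives the robot as it stands. Calls block until the motion is done:
- r.reach(position, orientation): joint-space move of the TCP to a pose.
- r.move_l(position, attitude=None, max_speed=0.15, f_stop=None): straight line of the TCP; attitude=None keeps the orientation; max_speed is the mean speed in m/s. With f_stop (N) it stops when the force on the tool has changed by that much, and returns True; else False.
- r.movej(angles): joint-space move.
- r.set_gripper(opening, squeeze=None): finger opening in m; squeeze is the grip in N (None keeps the last); returns when the fingers have stopped.
- r.dwell(seconds).
- r.solve_ik(position, orientation): joint angles nearest the present ones, or None.
- eyes.read_camera(name): name is "scene" or "side" or "wrist"; returns the picture (420x560x3 uint8, red, green, blue); there is no depth.
- eyes.get_calibration(name): a dict with "intrinsics" (3x3 intrinsics, pixels), "dist_coeffs" ([k1, k2, p1, p2, k3] as OpenCV has them; the pictures are not rectified), "xyz" and "attitude" of the camera in the world; the wrist camera has in their place "mount" (4x4, takes a point from camera to tool coordinates, whose origin is the TCP and whose axes are the flange's). Camera axes: x right, y down, z forward; pixel columns grow to the right and rows downward; lengths in m; the calibration is good to about 2 mm. A picture is of the moment at which its call begins: read the wrist's pose just before it. get_calibration takes no time and is no camera call.
A pose or a line that the arm cannot do raises r.PlanningError and nothing moves.
- r.finish_job(): hands the job in; it is judged then, once.
Trained networks look in the newest picture that a camera, given by its name, has taken for a name from the list of things; names that differ only in an ending like _2 or _b are one class to them, and where a whole thing is asked for, a point or a joint stands for the part that bears it (a point fixed in the world has none). Each returns a list of dicts, best first, with "confidence" (0 to 1); they miss things now and then, are a little off and sometimes report something else, mostly with a low value. They report only what shows in the picture. A call takes as long as a camera call.
- models.cut_out(camera, query): "region" (420x560 bool, what is visible of it).
- models.place_of(camera, query): "xyz" ([x, y, z] in m, in world coordinates, good to about 4 mm: a listed point, or the origin of a listed thing).
Readings, each from a call of its own:
- current_time(): time.
- current_q(): joint angles.
- current_dq(): joint speeds.
- current_joint_efforts(): joint torques, N m.
- current_eef_pos(): TCP position.
- current_tcp_rot(): TCP orientation.
- current_force(): force on the tool from outside, world axes, zero at the start.
- current_ft_torque(): the same for the moment, N m.
- current_width(): finger opening in m.
- current_grip_force(): force on a finger pad.
Only numpy, scipy, OpenCV 4.12 (cv2) and the standard library are available. Lean on these libraries where they do the work, as an engineer would, in place of code of your own. Each camera call takes 0.05 s, during which the arm holds its last target. There are 200 camera calls.

### The job

The six-sided torch on the hallway console lies with its press button on one of its lower faces. Roll it over on the glass one flat at a time, letting it come to rest on each flat and never picking it up, until the button face is on top; then push the button all the way down to switch the torch on, and let go. Leave the torch lying there button up, and leave everything else on the console where it is.

Things in the scene. Friction and masses are not known exactly. Their poses are not given: they have to be found in the camera images.
- torch: Yellow plastic torch, 0.2 to 0.42 kg, a straight hexagonal bar lying on a flat: 170 mm long, 50 mm over flats, 57.7 mm over corners; each flat is 28.9 mm wide, so one flat's roll shifts it 28.9 mm. Origin at its middle, 25 mm above the glass; x along it towards the lens; z up at the start. Any yaw. A push must rise with its side corner, on an arc about the far lower edge (14.4 mm past the middle): a level push jams. Past 30 degrees it drops onto the next flat.
- strip (a point): Middle of a flush dark steel strip, 100 by 16 mm, on the torch face opposite the button, 10 mm from mid-length towards the tail. At the start this is the upper sloping face on the torch's +y side (left when looking from tail to lens), visible from above. Rolling towards the strip's side (+y) brings the button up in two flats; the other way takes four and goes over the proud button. Axes as the torch's.
- lens (a point): Centre of the torch's lens end (round glass in a black bezel band, 26 mm wide along the torch), 85 mm from the torch's middle. The other end, the tail, has a black band only 5 mm wide. Axes as the torch's.
- button_top (a point): Centre of the outer end of the round black press button, 24 mm in diameter, on one face of the torch (at the start the lower sloping face on the torch's -y side, two flats from the top), 30 mm from the torch's middle towards the lens and 6 mm proud of the face. z points straight out of the button face: up when the button face is on top; x points towards the lens.
- torch_button (a joint): Travel of the press button in m: 0 when out, 0.005 when fully pressed in. A spring returns it; it begins to move at about 1 N and is fully in at about 4.6 N.
- canister: Bystander: stainless steel canister with a twist cap, 76 mm in diameter, 122 mm high, standing near the torch. Origin under its centre.
- bowl: Bystander: turquoise ceramic bowl, 110 mm across the rim, 50 mm high, near the torch. Origin under its centre.
- key_fob: Bystander: silver metal key fob, 52 by 34 by 11 mm with a wire ring, lying beyond the torch's lens end. Origin under its centre.
- doorstop: Bystander: wooden doorstop wedge, 120 by 40 mm, up to 35 mm high, lying beyond the torch's tail. Origin under its centre, x along its length to the thick end.
- glasses_case: Bystander: dark glasses case, 160 by 62 by 36 mm, at the left side. Origin under its centre.
- notebook: Bystander: blue notebook, 154 by 112 by 14 mm, at the right side. Origin under its centre.

How it is judged:
On the way, in this order (a step that is already met when the one before it is completed fails the run):
1. the torch rests on the flat that leaves the button one flat short of the top (button face leaning about 60 degrees from straight up) (angle between button_top's own z axis and vertical between 0.93 and 1.17 rad and angular speed of torch below 0.3 rad/s and linear speed of torch below 0.02 m/s and height (world z) of torch between 0.0225 and 0.0275 m), for 0.2 s.
2. the torch rests on its flat with the button face on top (angle between button_top's own z axis and vertical below 0.12 rad and angular speed of torch below 0.3 rad/s and linear speed of torch below 0.02 m/s and height (world z) of torch between 0.0225 and 0.0275 m), for 0.2 s.
3. with the button face on top, the button is pushed in by at least 4 of its 5 mm (angle between button_top's own z axis and vertical below 0.12 rad and value of joint torch_button above 0.004 m), for 0.1 s.
At the end, for the whole second after the job is handed in: The torch lies at rest and flat on the glass (middle 22.5 to 27.5 mm above it), its button face on top (within 0.12 rad), the button let go and out again (within 1.5 mm); the canister, bowl, key fob, doorstop, glasses case and notebook are within 20 mm of where they stood (all of step 2 and value of joint torch_button below 0.0015 m and distance of each of canister, bowl, key_fob, doorstop, glasses_case, notebook from where it was at the start of the episode below 0.02 m); the robot touches nothing.
It fails at once if the torch is picked up off the glass (its middle more than 45 mm above it) (height (world z) of torch above 0.045 m).
It fails at once if one of the bystanders (the stainless steel twist-cap canister, the turquoise bowl, the key fob, the doorstop wedge, the glasses case, the notebook) is moved by 20 mm or more (distance of any of canister, bowl, key_fob, doorstop, glasses_case, notebook from where it was at the start of the episode above 0.02 m).
It also fails if it takes over 54 s, if anything falls off the work surface, if the arm or the gripper's body presses on something with over 40 N, if the wrist force passes 120 N, or if a joint passes its speed limit or range.

## Working session

There is one attempt and no reset: what is moved stays moved. The work goes in short steps, each a Python script; the robot and the scene stay as the last script left them, time stands still between calls to the robot, and variables do not carry over. Pictures are saved under pics/ and viewed, at most 10 in all, crops included, and the job is handed in when it is done.

```bash
ls; mkdir -p pics; python3 - <<'E'
from cell import *
import cv2,numpy as np
for c in ["scene","side"]:
    im=eyes.read_camera(c); cv2.imwrite(f"pics/{c}0.png",im[:,:,::-1])
    for n in ["torch","strip","lens","button_top","canister","bowl","key_fob","doorstop","glasses_case","notebook"]:
        print(c,n,[(np.round(d["xyz"],4).tolist(),round(d["confidence"],2)) for d in models.place_of(c,n)[:2]])
print(current_time(),current_tcp_rot().round(3).tolist(),r.tip_extent)
E
```

```text
pics
scene torch [([0.5461, 0.112, 0.0258], 0.62)]
scene strip [([0.5668, 0.1168, 0.0368], 0.63)]
scene lens [([0.5118, 0.0348, 0.0197], 0.93)]
scene button_top []
scene canister [([0.7595, 0.0707, 0.0008], 0.88)]
scene bowl [([0.3343, 0.1902, 0.0026], 0.55)]
scene key_fob [([0.5268, -0.0484, -0.0016], 0.44)]
scene doorstop [([0.6314, 0.2646, 0.0015], 0.96)]
scene glasses_case [([0.5887, 0.5332, -0.0023], 0.86)]
scene notebook [([0.5076, -0.5172, 0.0007], 0.9), ([0.5131, 0.0369, 0.0205], 0.35)]
side torch [([0.5392, 0.1142, 0.0252], 0.6), ([0.5044, -0.5196, -0.0002], 0.26)]
side strip [([0.5619, 0.1185, 0.0353], 0.78)]
side lens [([0.5128, 0.0364, 0.0313], 0.95)]
side button_top []
side canister []
side bowl [([0.3302, 0.1952, 0.0049], 0.58)]
side key_fob [([0.5305, -0.0455, 0.0014], 0.46)]
side doorstop [([0.6359, 0.2619, 0.0057], 0.57)]
side glasses_case [([0.5877, 0.5293, 0.0028], 0.97)]
side notebook [([0.5033, -0.5226, -0.0014], 0.96)]
1.1 [[0.0, 1.0, -0.0], [1.0, -0.0, 0.0], [0.0, -0.0, -1.0]] 0.022
```

View pics/scene0.png

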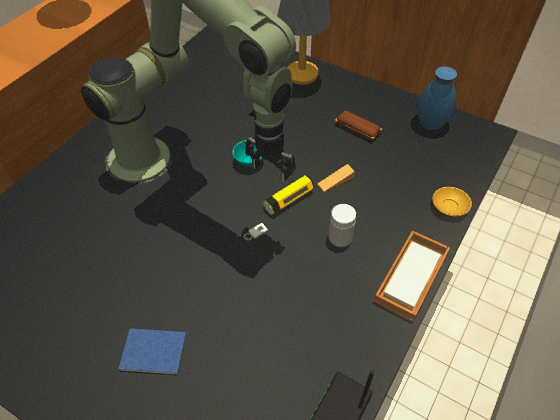

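View pics/side0.png

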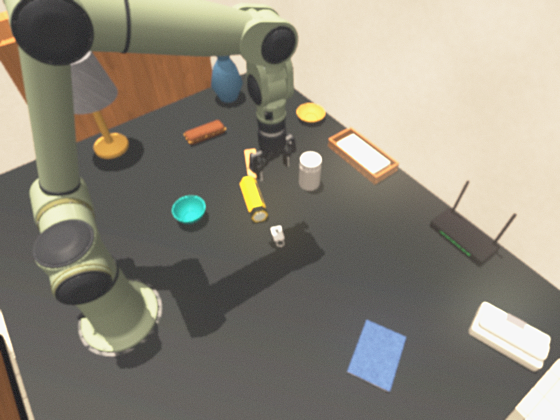

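The scene camera shows the yellow torch at about (290,195) px, with its lens end at (267,207) towards the key fob and the doorstop beyond the tail. The far side (+y) is free for rolling, with the canister well clear. I'll take a closer look with the wrist camera next.

```bash
cat > h.py <<'E'
from cell import *
import numpy as np, cv2
Z=np.array([0,0,1.])
def frame(yaw):
    ex=np.array([np.cos(yaw),np.sin(yaw),0]); return ex,np.cross(Z,ex)
def att(yaw,tilt,sgn):
    ex,ey=frame(yaw); z=np.sin(tilt)*ey-np.cos(tilt)*Z; y=sgn*ex
    return np.c_[np.cross(y,z),y,z]
def look(name,pts=("torch","strip","lens","button_top")):
    p,R=np.array(current_eef_pos()),np.array(current_tcp_rot())
    im=eyes.read_camera("wrist"); cv2.imwrite(f"pics/{name}.png",im[:,:,::-1])
    for n in pts: print(n,[(np.round(d["xyz"],4).tolist(),round(d["confidence"],2)) for d in models.place_of("wrist",n)[:2]])
    cal=eyes.get_calibration("wrist"); M=np.array(cal["mount"])
    m=models.cut_out("wrist","torch")
    if m:
        cs=max(cv2.findContours(m[0]["region"].astype(np.uint8),0,1)[0],key=cv2.contourArea).astype(float)
        u=cv2.undistortPoints(cs,np.array(cal["intrinsics"]),np.array(cal["dist_coeffs"]))[:,0]
        d=np.c_[u,np.ones(len(u))]@(R@M[:3,:3]).T; o=R@M[:3,3]+p
        g=o+d*((0.025-o[2])/d[:,2])[:,None]
        (c,s,a)=cv2.minAreaRect((g[:,:2]*1000).astype(np.float32)); print("rect mm",c,s,a, "box",cv2.boxPoints((c,s,a)).round().tolist(),"cam",o.round(3))
E
python3 - <<'E'
from h import *
yaw=np.arctan2(-.077,-.0305); ex,ey=frame(yaw); c=np.array([.5425,.113,0])
for s in (1,-1):
    for t in (0,.52):
        for off,h in ((-.08,.06),(-.03,.05),(.03,.1)):
            q=r.solve_ik(c+ey*off+Z*h+.008*ex,att(yaw,t,s)); print(s,t,off,None if q is None else np.round(q,2))
M=np.array(eyes.get_calibration("wrist")["mount"]);print(M.round(3).tolist())
A=att(yaw,0,-1)
# put camera roughly over torch at 0.25+ height
p=c+Z*.26-A@np.r_[M[:2,3],0]
try: r.reach(p,A)
except r.PlanningError as e: print(e)
look("w0"); print(current_time())
E
```

```text
1 0 -0.08 [ 0.13  0.44 -0.6   0.53  0.   -2.63]
1 0 -0.03 [ 0.08  0.51 -0.51  0.55  0.   -2.68]
1 0 0.03 [ 0.04  0.52 -0.33  0.73  0.   -2.73]
1 0.52 -0.08 [ 0.31  0.35 -1.01 -0.2  -0.32 -2.52]
1 0.52 -0.03 [ 0.24  0.41 -0.94 -0.22 -0.29 -2.59]
1 0.52 0.03 [ 0.16  0.35 -0.8  -0.04 -0.26 -2.66]
-1 0 -0.08 [ 0.13  0.44 -0.6   0.53  0.    0.51]
-1 0 -0.03 [ 0.08  0.51 -0.51  0.55  0.    0.46]
-1 0 0.03 [ 0.04  0.52 -0.33  0.73  0.    0.41]
-1 0.52 -0.08 [ 0.31  0.35 -1.01 -0.2  -0.32  0.62]
-1 0.52 -0.03 [ 0.24  0.41 -0.94 -0.22 -0.29  0.55]
-1 0.52 0.03 [ 0.16  0.35 -0.8  -0.04 -0.26  0.48]
[[-0.001, -0.96, -0.278, 0.072], [1.0, -0.001, -0.001, 0.0], [0.0, -0.278, 0.96, -0.12], [0.0, 0.0, 0.0, 1.0]]
torch [([0.542, 0.1143, 0.0284], 0.65), ([0.6379, 0.2639, 0.0003], 0.55)]
strip [([0.5673, 0.1192, 0.0386], 0.83)]
lens [([0.5147, 0.0383, 0.0188], 0.64)]
button_top [([0.5025, 0.0942, 0.0118], 0.36)]
rect mm (541.3947143554688, 118.30915069580078) (183.89418029785156, 59.870033264160156) 69.29042053222656 box [[481.0, 43.0], [537.0, 22.0], [602.0, 194.0], [546.0, 215.0]] cam [0.543 0.113 0.38 ]
2.375
```

View pics/w0.png

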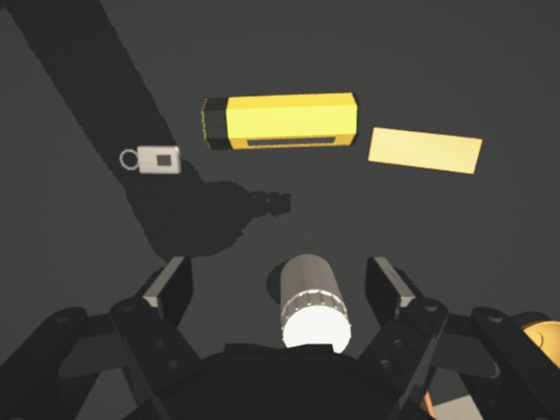

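The wrist view shows the torch level at (285,120) px. The lens bezel is on the left, the strip is on the lower (canister) side, and the fob and doorstop lie about 15–20 mm beyond the ends. All of this agrees with the estimates. Next I tilt the open fingers, calibrate their tip height on the glass and do the first roll.

```bash
cat >> h.py <<'E'
TILT=.45
def edge(A,L): return A@np.array([.011,0,L])
def approach(c,yaw,L,shift=.008):
    """level approach of the tip edge at 19 mm height up to contact"""
    A=att(yaw,TILT,1); ex,ey=frame(yaw); e=edge(A,L); c=np.r_[c[:2],0]
    r.move_l(c+shift*ex-.05*ey+.019*Z-e,A,max_speed=.1)
    hit=r.move_l(c+shift*ex-.015*ey+.019*Z-e,max_speed=.02,f_stop=2)
    E=current_eef_pos()+e; print("hit",hit,"y rel",((E-c)@ey).round(4),"F",np.round(current_force(),2)); return hit,E
def roll(E,yaw,deg=38,n=7):
    ex,ey=frame(yaw); piv=E+.0398*ey; piv[2]=0; v=E-piv; off=current_eef_pos()-E
    a0=np.arctan2(v[2],v@ey); R=np.linalg.norm(v)
    for th in np.radians(np.linspace(0,deg,n+1))[1:]:
        r.move_l(piv+R*(np.cos(a0-th)*ey+np.sin(a0-th)*Z)+off,max_speed=.03)
        print("  th",round(np.degrees(th)),"F",np.round(current_force(),1))
E
python3 - <<'E'
from h import *
yaw=np.radians(-110.9); c=np.array([.543,.1148,0]); ex,ey=frame(yaw); A=att(yaw,TILT,1)
L=.022; p=c+.008*ex-.075*ey-edge(A,L)
r.reach(p+.07*Z,A)
hit=r.move_l(p-.01*Z,max_speed=.03,f_stop=3)
z=current_eef_pos()[2]; L=(z-.011*np.sin(TILT))/np.cos(TILT); print("hit",hit,z,"L",L,current_width(),current_force().round(2))
r.move_l(current_eef_pos()+.01*Z)
open("L","w").write(str(L))
hit,E=approach(c,yaw,L)
print(current_time())
E
```

```text
hit True 0.011127684831234653 L 0.007044349345384135 0.08493552297090186 [-2.48  1.32  7.36]
hit False y rel -0.015 F [-1.37  1.09 -0.71]
9.6333
```

```bash
python3 - <<'E'
from h import *
look("w1"); im=eyes.read_camera("side")
cv2.imwrite("pics/s1.png",cv2.resize(im[90:290,160:360,::-1],None,fx=3,fy=3,interpolation=2))
for n in ("torch","strip","lens"): print(n,[(np.round(d["xyz"],4).tolist(),round(d["confidence"],2)) for d in models.place_of("side",n)[:1]])
E
```

```text
torch [([0.5498, 0.1111, 0.0263], 0.77)]
strip [([0.5781, 0.1118, 0.039], 0.95)]
lens [([0.5224, 0.0318, 0.0232], 0.72), ([0.5536, 0.1078, 0.0265], 0.19)]
button_top [([0.5151, 0.0919, 0.0126], 0.73)]
rect mm (551.9932250976562, 114.77400970458984) (208.9435577392578, 61.21685028076172) 69.12566375732422 box [[486.0, 28.0], [543.0, 6.0], [618.0, 201.0], [561.0, 223.0]] cam [0.525 0.114 0.159]
torch [([0.5553, 0.1088, 0.0224], 0.75)]
strip [([0.5747, 0.1131, 0.0367], 0.81)]
lens [([0.5259, 0.0336, 0.027], 0.59)]
```

View pics/w1.png

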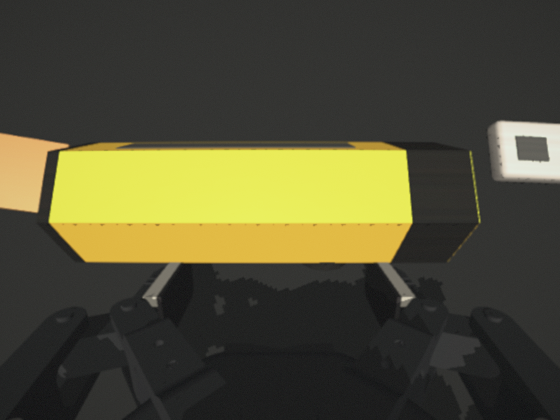

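View pics/s1.png

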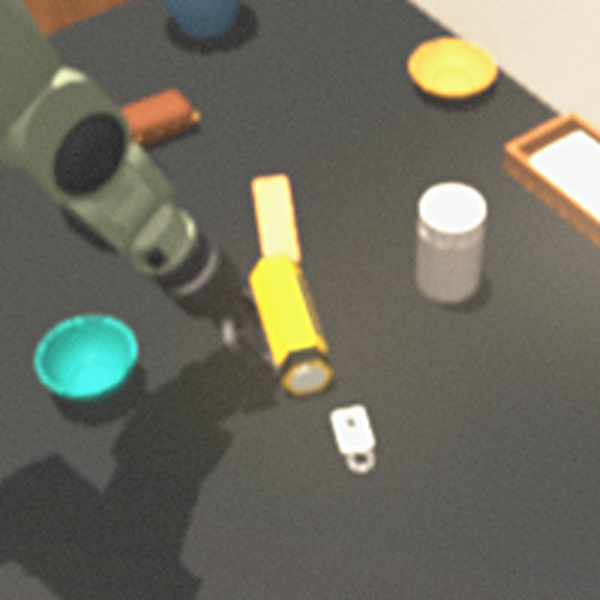

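The wrist view shows the fingertips against the torch's near side, at x≈165 and 395 px. The button is just visible between them at (325,265). The torch slid about 10 mm on its flat without skewing. Contact is made, so I roll it along the arc now.

```bash
python3 - <<'E'
from h import *
yaw=np.radians(-110.9); ex,ey=frame(yaw); L=float(open("L").read()); A=att(yaw,TILT,1)
E=current_eef_pos()+edge(A,L)
roll(E,yaw)
r.move_l(current_eef_pos()-.03*ey+.02*Z,max_speed=.1)
r.dwell(.3)
look("w2"); print(current_time())
for n in ("torch","strip","lens","button_top"):
    if n=="torch": eyes.read_camera("side")
    print(n,[(np.round(d["xyz"],4).tolist(),round(d["confidence"],2)) for d in models.place_of("side",n)[:1]])
E
```

```text
th 5 F [-1.1  0.7 -0.4]
  th 11 F [ 0.1  0.4 -0.9]
  th 16 F [-0.6 -0.1 -1.1]
  th 22 F [-0.3  0.3 -1.2]
  th 27 F [-0.8 -0.5  0. ]
  th 33 F [ 0.1 -0.1  0.5]
  th 38 F [-1.1 -0.9  0.5]
torch [([0.5787, 0.1012, 0.027], 0.57)]
strip [([0.6346, 0.2667, -0.0], 0.25)]
lens [([0.5487, 0.0235, 0.0212], 0.62), ([0.5259, -0.045, -0.0001], 0.22)]
button_top [([0.5425, 0.0819, 0.0431], 0.89)]
rect mm (579.0626220703125, 103.84475708007812) (198.15567016601562, 61.14794921875) 68.5838394165039 box [[514.0, 23.0], [571.0, 0.0], [644.0, 185.0], [587.0, 207.0]] cam [0.516 0.117 0.199]
13.2833
torch [([0.5805, 0.0997, 0.0249], 0.94)]
strip [([0.6006, 0.1003, 0.0119], 0.61)]
lens [([0.5515, 0.0254, 0.0277], 0.58)]
button_top [([0.5421, 0.0812, 0.0387], 0.45)]
```

View pics/w2.png

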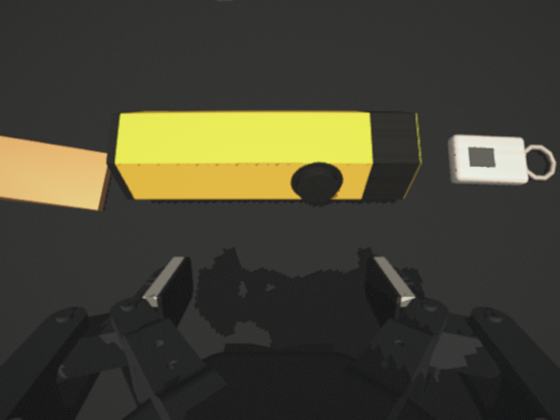

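The first roll worked: the torch rests with the button on the upper near face, at (317,182) px. Its yaw is unchanged, and the fob and doorstop look undisturbed. Now the second roll.

```bash
sed -i 's/-.015\*ey+.019/-.021*ey+.019/' h.py; python3 - <<'E'
from h import *
yaw=np.radians(-111.2); ex,ey=frame(yaw); L=float(open("L").read())
hit,E=approach(np.array([.580,.102,0]),yaw,L)
roll(E,yaw)
r.move_l(current_eef_pos()-.03*ey+.03*Z,max_speed=.1)
r.dwell(.3)
look("w3"); print(current_time())
for n in ("torch","lens","button_top"):
    if n=="torch": eyes.read_camera("side")
    print(n,[(np.round(d["xyz"],4).tolist(),round(d["confidence"],2)) for d in models.place_of("side",n)[:1]])
E
```

```text
hit False y rel -0.0212 F [-1.59  1.32 -0.52]
  th 5 F [ 0.  -0.6 -0.2]
  th 11 F [-0.3  0.4 -0.9]
  th 16 F [-0.5  0.4 -0.9]
  th 22 F [-1.2 -0.4 -0.6]
  th 27 F [ 0.1 -0.6 -0.2]
  th 33 F [ 0.4 -0.3  0.6]
  th 38 F [ 0.7 -0.1 -0.9]
torch [([0.6073, 0.0884, 0.0255], 0.86)]
strip [([0.6097, 0.0864, 0.0231], 0.28)]
lens [([0.5812, 0.012, 0.021], 0.78)]
button_top [([0.5995, 0.06, 0.0593], 0.75)]
rect mm (611.5458984375, 90.94969177246094) (196.5167999267578, 57.78145217895508) 68.45333099365234 box [[549.0, 10.0], [602.0, -11.0], [675.0, 172.0], [621.0, 193.0]] cam [0.547 0.107 0.209]
18.925
torch [([0.6098, 0.0864, 0.017], 0.73)]
lens [([0.5798, 0.0107, 0.0308], 0.76)]
button_top [([0.5986, 0.0573, 0.0554], 0.52)]
```

View pics/w3.png

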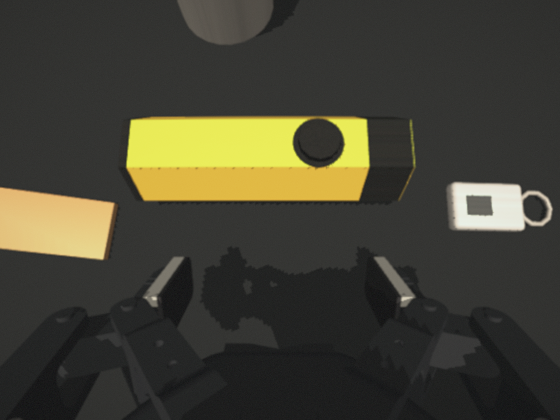

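The button face is now on top, at (318,142) px, with the torch lying flat and well clear of the canister. Next I close the gripper and press the button.

```bash
python3 - <<'E'
from h import *
yaw=np.radians(-111.2); A=att(yaw,0,1); b=np.array([.599,.0585,0])
r.move_l(current_eef_pos()+.06*Z,max_speed=.15)
r.set_gripper(0)
r.reach(b+.10*Z,A)
hit=r.move_l(b+.067*Z,max_speed=.02,f_stop=9)
print("hit",hit,current_eef_pos().round(4),current_force().round(2))
r.dwell(.4); print(current_eef_pos().round(4),current_force().round(2),current_time())
E
```

```text
hit True [0.5989 0.0584 0.0731] [-0.94 -0.35  5.42]
[0.5989 0.0584 0.073 ] [-2.13 -0.3   6.03] 22.7167
```

The tip is 51 mm above the glass with 6 N on it, so the button is fully in. I release straight up and check.

```bash
python3 - <<'E'
from h import *
yaw=np.radians(-111.2); ex,ey=frame(yaw)
r.move_l(current_eef_pos()+.05*Z,max_speed=.05)
r.move_l(current_eef_pos()+.08*Z-.08*ey,max_speed=.15); r.dwell(.3)
look("w4"); print(current_time())
eyes.read_camera("scene")
for n in ("canister","bowl","key_fob","doorstop"): print(n,[(np.round(d["xyz"],4).tolist(),round(d["confidence"],2)) for d in models.place_of("scene",n)[:1]])
E
```

```text
torch [([0.6081, 0.0897, 0.0255], 0.89)]
strip []
lens [([0.5811, 0.0143, 0.0202], 0.84)]
button_top [([0.6014, 0.0603, 0.0611], 0.87), ([0.6345, 0.266, 0.0006], 0.4)]
rect mm (612.418701171875, 92.73155975341797) (185.09620666503906, 58.267269134521484) 69.03424072265625 box [[552.0, 17.0], [607.0, -4.0], [673.0, 169.0], [618.0, 190.0]] cam [0.59  0.062 0.322]
25.3833
canister [([0.7613, 0.0716, 0.0027], 0.94)]
bowl [([0.3342, 0.186, 0.0029], 0.72)]
key_fob [([0.5281, -0.0471, -0.0039], 0.51)]
doorstop [([0.6291, 0.2645, 0.001], 0.7)]
```

View pics/w4.png

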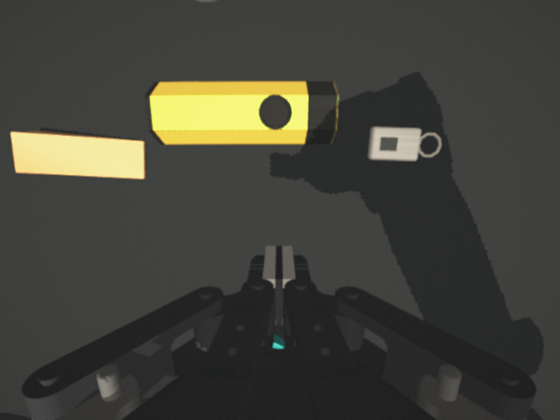

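The torch lies flat with the button up at (275,112) px. The gripper is clear, and the four bystanders I re-measured (canister, bowl, key fob and doorstop) haven't moved beyond measurement error.

```bash
python3 -c "
from cell import r
print(r.finish_job())"
```

```text
the job is handed in; nothing more can be done
None
```

The torch was rolled over two flats, its button was pressed fully in and released, and it was left lying button up with the nearby objects in place; the job is handed in, but no verdict came back.

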